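# Let the red thread down

### The arm

A 6-joint arm with a two-finger parallel gripper is mounted at the origin on the work surface. World frame = base frame: x ahead of the robot, y to its left, z up, the work surface at z = 0. Lengths are in mm, angles in rad, forces in N, time in s.
With the tool pointing down it reaches from about 400 to 925 mm from the base axis. Payload 12.5 kg.
Tool frame: the origin (TCP) lies at the very end of the fingers, on their centre line; the grasp point (between the pads) lies 19 mm behind it; x points along the fingers, y is the direction in which the jaws open and shut, and the axes are right-handed (so a half turn about x gives the same grasp; the last joint's range is limited). The gripper opens to 95 mm and grips with 3 to 60 N. Pads are 20 mm wide; open, the fingers measure 119 mm over their backs; the gripper's body (75 mm by 180 mm) begins 59 mm behind the grasp point.
Start: joints at [-1.351, 0.491, 1.559, -0, 1.092, -0.106], TCP at [200.065, -592.132, 214.661] pointing down, gripper open.
Joint ranges: [-3.1, 3.1], [-0.84, 2.19], [0.05, 2.79], [-1.13, 4.28], [0.06, 2.93], [-2.69, 2.69]. Speed limits (rad/s): [2.22, 2.22, 2.79, 3.14, 3.14, 3.14].

### API

Orientations are given as [roll, pitch, yaw] about the fixed x, y, z axes, in that order (R = Rz(yaw) Ry(pitch) Rx(roll)).
In Python, from cell import * gives the robot as it stands.
- The arm moves only by the tool step_arm, never from a script. Its argument "steps" is a list of rows, each a list of 4 numbers: the shift along the tool's x, y, z in units of 50 mm (1.0 is 50 mm), then the turn about the tool's x in units of 8 degrees (1.0 is 8 degrees). A call has 1 to 20 rows; each row shifts and turns the commanded pose from where the row before left it, along the tool's axes as they then stand; what a row does not reach is not made up. A row lasts 1/8 s, in which the tool goes at most 62.5 mm and 10.7 degrees, less where a joint would pass 70% of its speed; a pose out of reach is approached as far as the arm can. A call is refused whole if a number of a shift passes 1 or a number of a turn 1, either way. A call with a gripper value outside its range is refused whole. "jaw" is the closure, from 0 (fully open) to 1 (shut), set as the call begins (left out, the last holds). The fingers move at their own pace and stop on an object; the grip force is fixed at half the most. Time passes only in rows, so rows that do not move let the fingers close. It gives the time, the measured TCP pose, the force and the opening at its end, in the units of the state.
- state(): the state, without advancing time (a new reading comes with each control period).
- read_camera(name): name is "side" or "top" or "wrist"; returns the picture (420x560x3 uint8, red, green, blue); there is no depth.
- camera_info(name): a dict with "mtx" (3x3 intrinsics, pixels), "eye" and "attitude" of the camera in the world; the wrist camera has in their place "hand_eye" (4x4, takes a point from camera to tool coordinates, whose origin is the TCP and whose axes are the tool frame's). Camera axes: x right, y down, z forward; pixel columns grow to the right and rows downward; lengths in mm; the calibration is good to about 2 mm. A picture is of the moment at which its call begins: read the wrist's pose just before it. camera_info takes no time and is no camera call.
- job_done(): hands the job in, once; it reports no verdict.
The state is a dict: "t": time; "joints": joint angles; "qvel": joint speeds; "tau": joint torques, N m; "eef_pos": TCP position; "tcp_rot": TCP orientation; "ft_force": force on the tool from outside, world axes, zero at the start; "moment": the same for the moment, N m; "opening": opening from 0.0 (shut) to 1.0 (fully open).
Only numpy, scipy, OpenCV 4.12 (cv2) and the standard library are available. Lean on these libraries where they do the work, as an engineer would, in place of code of your own. Each camera call takes 0.05 s, during which the arm holds its last target.

### The job

In the two-lane thread dispenser, let the red spool roll down to the pick-up pocket at the lower end: press down the yellow paddle of the rocking lever on the red spool's side with the fingertips, hold it down until the spool has rolled through under the lifted gate, then let the paddle come up so that the gate is shut again. Do not touch or pick up the spools, and leave the blue spool, its lever and everything else on the bench as they are.

Things in the scene. Friction and masses are not known exactly. Their poses are not given: they have to be found in the camera images.
- dispenser: fixed plywood dispenser, base 300 (its x) by 210 mm, origin on the bench under the gates; place and yaw vary. Two lanes, centres at its y = +21 mm (left) and -21 mm (right), slope 10 degrees down to the pockets at its -x end. Along y on each side lies a rocking lever: yellow paddle outside, steel gate hanging in the lane of the same side. Pivot posts: 94 mm high at y = +/-81 mm
- pocket (a point): point on the chute floor at the lower end of the dispenser, 140 mm from the gates towards -x, mid-way between the two lanes; a spool that has come down rests at this end with its centre about 13 mm above the floor
- red_center (a point): centre of the spool of red thread with pale wooden ends, 26 mm across and 30 mm long, lying across its lane (axis along the dispenser's y) behind a gate; it may be in either lane. It rolls down by itself when its gate is lifted; loose, about 30 g
- blue_center (a point): centre of the spool of blue thread, same size, in the other lane behind the other gate
- lever_left (a joint): angle of the left rocking lever: 0 = paddle up, gate shut (a spring returns it), grows as the paddle is pressed, 0.5 at its stop. The spool passes under the gate above about 0.43. Pivot axis along the dispenser's x, 85 mm up at y = +81 mm; paddle centre 75 mm farther out, where it takes about 2.7 N to start and 6 N to hold at the stop
- paddle_left (a point): centre of the top face of the left lever's yellow paddle (44 x 44 mm, 10 mm thick) at the dispenser's y = +156 mm, 93 mm above the bench when up, level; sinks about 36 mm when fully pressed, then slopes 0.5 rad down outwards
- lever_right (a joint): angle of the right rocking lever: 0 = paddle up, gate shut (a spring returns it), grows as the paddle is pressed, 0.5 at its stop. The spool passes under the gate above about 0.43. Pivot axis along the dispenser's x, 85 mm up at y = -81 mm; paddle centre 75 mm farther out, where it takes about 2.7 N to start and 6 N to hold at the stop
- paddle_right (a point): centre of the top face of the right lever's yellow paddle (44 x 44 mm, 10 mm thick) at the dispenser's y = -156 mm, 93 mm above the bench when up, level; sinks about 36 mm when fully pressed, then slopes 0.5 rad down outwards
- green_spool: upright spool of green thread, 30 mm across, 36 mm high, loose bystander; origin under its centre
- button_jar: small glass jar with brass lid, 48 mm across, 60 mm high, loose bystander; origin under its centre
- wax_puck: brown disc of wax, 44 mm across, 18 mm high, loose bystander; origin under its centre
- glue_bottle: amber glass bottle with black cap, 44 mm across, 85 mm high, loose bystander; origin under its centre
- brush: wooden brush 180 mm long lying on the bench, loose bystander; its length is its x axis
- chalk: white block of tailor's chalk 45 x 30 x 10 mm lying flat, loose bystander; origin under its centre

How it is judged:
By the outcome, as a careful person would: the job done as asked, in the order asked, and still so for the second after the job is handed in, with the robot touching nothing.
It also fails if it takes over 35 s, if anything falls off the work surface, if the arm or the gripper's body presses on something with over 40 N, if the wrist force passes 120 N, or if a joint passes its speed limit or range.

## Working session

There is one attempt and no reset: what is moved stays moved. The work goes in short steps, Python scripts to look and compute and a tool call to move; the robot and the scene stay as the last step left them, time stands still between calls to the robot, and variables do not carry over. Pictures are saved under pics/ and viewed, and the job is handed in when it is done.

Besides the shell and the picture viewer there is one more tool, called after ">>>" by a JSON object that holds its "name" and its "arguments". step_arm: Moves the arm, as the interface text tells. Its arguments: {"type":"object","properties":{"steps":{"type":"array","items":{"type":"array","items":{"type":"number"}}},"jaw":{"type":"number"}},"required":["steps"]}

```bash
mkdir -p pics
python3 - <<'E'
from cell import *
import cv2
for n in ("top","side"):
    im=read_camera(n); cv2.imwrite(f"pics/{n}0.png",im[:,:,::-1])
    print(n,camera_info(n))
print(state())
E
```

```text
top {'mtx': array([[501.09816359,   0.        , 276.78588039],
       [  0.        , 501.09816359, 210.33866798],
       [  0.        ,   0.        ,   1.        ]]), 'eye': array([485.20378262, -11.12041052, 986.18260923]), 'attitude': array([-3.00951747, -0.00995841, -1.55313373])}
side {'mtx': array([[515.3316719 ,   0.        , 277.52773952],
       [  0.        , 515.3316719 , 209.18853475],
       [  0.        ,   0.        ,   1.        ]]), 'eye': array([148.67395429, 592.22390122, 843.36582877]), 'attitude': array([-2.38186803, -0.01517242, -2.49513117])}
{'t': 0.1, 'joints': array([-1.35063072e+00,  4.91469841e-01,  1.55939675e+00,  2.05280247e-05,
        1.09170206e+00, -1.05596208e-01]), 'qvel': array([ 4.23162606e-04, -2.33315848e-03, -1.90531508e-03, -1.85550277e-03,
       -5.21441743e-05,  1.94667851e-03]), 'tau': array([ 2.29778918e-03, -6.13622403e+01, -2.58606023e+01,  6.94086682e-02,
        4.70200460e-02, -5.64760296e-05]), 'eef_pos': array([ 199.99944248, -591.90453985,  214.13563828]), 'tcp_rot': array([-1.69504579,  1.56982016,  1.7722992 ]), 'ft_force': array([-0.0506701 ,  0.40224872, -0.47910963]), 'moment': array([0.01070137, 0.02749678, 0.02131726]), 'opening': 1.000136851896886}
```

View pics/top0.png

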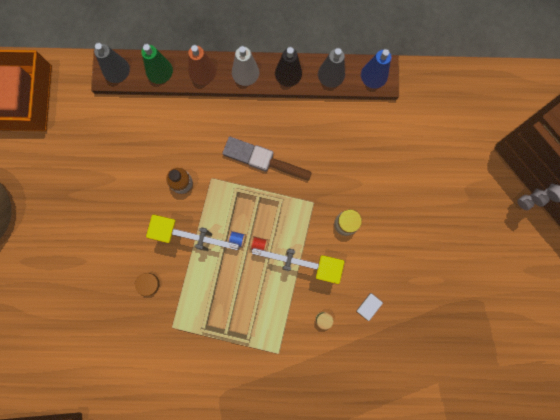

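View pics/side0.png

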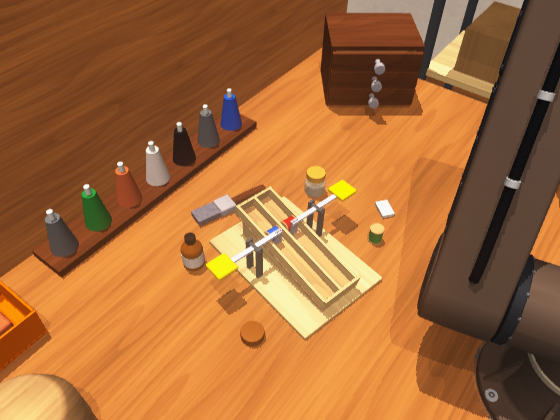

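The top view shows the red spool at about (259,243) and its paddle at (330,269). The blue spool is at (237,238) with its paddle at (161,229). The spools lie on the image-up side of the gates, so the lower end points towards the robot and red should be in the right lane. Next I'll measure these positions.

```bash
cat > h.py <<'E'
import numpy as np,cv2
from scipy.spatial.transform import Rotation as Ro
from cell import *
def ray(n,uv):
    c=camera_info(n);R=Ro.from_euler('xyz',c['attitude']).as_matrix()
    return np.array(c['eye']),R@np.linalg.inv(c['mtx'])@np.array([*uv,1.])
def plane(n,uv,z):
    e,d=ray(n,uv);return e+d*(z-e[2])/d[2]
def tri(a,b):
    e1,d1=ray('top',a);e2,d2=ray('side',b)
    s=np.linalg.lstsq(np.c_[d1,-d2],e2-e1,rcond=None)[0]
    p,q=e1+d1*s[0],e2+d2*s[1];return (p+q)/2,np.linalg.norm(p-q)
def blobs(im,lo,hi,amin):
    h=cv2.cvtColor(im,cv2.COLOR_RGB2HSV);m=cv2.inRange(h,np.array(lo),np.array(hi))
    n,_,s,c=cv2.connectedComponentsWithStats(m)
    return [(c[i].round(1).tolist(),int(s[i,4])) for i in range(1,n) if s[i,4]>=amin]
E
python3 - <<'E'
from h import *
for n in('top','side'):
    im=cv2.imread(f'pics/{n}0.png')[:,:,::-1].copy()
    print(n,'Y',blobs(im,(26,200,150),(34,255,255),60),'R',blobs(im,(0,220,120),(4,255,255),30),'B',blobs(im,(112,150,100),(125,255,255),30))
    if n=='top':
        P=[c for c,a in blobs(im,(26,200,150),(34,255,255),300)]
        for p in P: print(p,plane('top',p,93).round(1))
        print('red',plane('top',(259,243),45).round(1),'blue',plane('top',(237,238),45).round(1))
st=state();R=Ro.from_euler('xyz',st['tcp_rot']).as_matrix();print(R.round(3))
E
```

```text
top Y [([160.1, 228.1], 563), ([329.8, 269.1], 571)] R [] B []
[160.1, 228.1] [568.1 189.8  93. ]
[329.8, 269.1] [ 500.7 -113.7   93. ]
red [547.9  14.   45. ] blue [556.5  55.6  45. ]
side Y [([341.9, 189.1], 291), ([221.1, 265.3], 438)] R [] B [([227.8, 112.8], 344)]
[[-0.     0.32  -0.947]
 [ 0.001 -0.947 -0.32 ]
 [-1.    -0.001 -0.   ]]
```

>>> {"name": "step_arm", "arguments": {"steps": [[0, -0.5, -0.62, 0], [0, -0.5, -0.62, 0], [0, -0.5, -0.62, 0], [0, -0.5, -0.62, 0], [0, -0.5, -0.62, 0], [0, -0.5, -0.62, 0], [0, -0.5, -0.62, 0], [0, -0.5, -0.62, 0], [0, -0.5, -0.62, 0], [0, -0.5, -0.62, 0], [0, -0.5, -0.62, 0], [0, -0.5, -0.62, 0], [0, -0.5, -0.62, 0], [0, -0.5, -0.62, 0], [0, 0, 0, 1], [0, 0, 0, 1], [0, 0, 0, 1], [0, 0, 0, 0.9], [0, 0, 0, 0]], "jaw": 1}}

```text
t: 2.48
eef_pos: [499.1, -121.6, 214.4]
tcp_rot: [0.038, 1.57, 2.961]
ft_force: [-0.9, -0.5, 0.7]
opening: -0.0
```

Run:
```python
from h import *
for p,q in(((160.1,228.1),(221.1,265.3)),((329.8,269.1),(341.9,189.1))):print(tri(p,q))
im=read_camera('side');cv2.imwrite('pics/side1.png',im[:,:,::-1])
st=state();R=Ro.from_euler('xyz',st['tcp_rot']).as_matrix();print(R.round(3),st['eef_pos'],st['opening'],st['ft_force'])
print('to go (tool units)',R.T@(np.array([500.7,-113.7,93])-st['eef_pos'])/50)
```

```text
(array([567.7006131 , 190.12591984,  89.88382355]), np.float64(1.5200125364633674))
(array([ 499.81515837, -114.57406553,   90.26949072]), np.float64(2.2135604401215443))
[[-0.    -0.214 -0.977]
 [ 0.    -0.977  0.214]
 [-1.    -0.     0.   ]] [ 499.10362649 -121.57451771  214.43526229] 0.005562138938993633 [-0.64891422  0.37424138  0.37740947]
to go (tool units) [ 2.42870617e+00 -1.60673016e-01  1.50901491e-03]
```

View pics/side1.png

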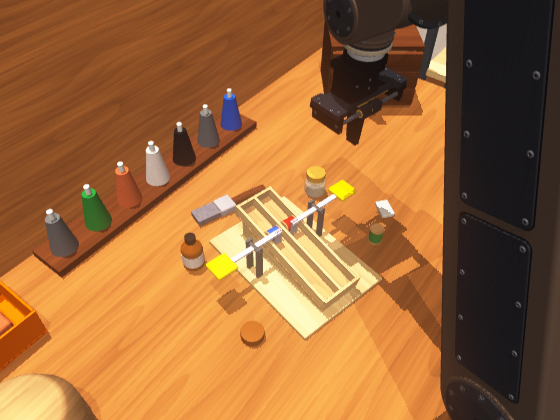

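The jaws are shut above the right paddle, with the path down clear and the scene unchanged. I'll lower to just above the paddle.

>>> {"name": "step_arm", "arguments": {"steps": [[0.4, -0.13, 0, 0], [0.6, 0, 0, 0], [0.6, 0, 0, 0], [0.5, 0, 0, 0], [0.1, 0, 0, 0], [0, 0, 0, 0]]}}

```text
t: 3.28
eef_pos: [500.8, -115.4, 104.9]
tcp_rot: [2.471, 1.571, -0.888]
ft_force: [1.0, -0.1, -0.1]
opening: 0.007
```

Run:
```python
from h import *
for n in('side','top'):
    im=read_camera(n);cv2.imwrite(f'pics/{n}2.png',cv2.resize(im[100:330,180:420,::-1],None,fx=2.5,fy=2.5))
st=state();print(st['eef_pos'],st['ft_force'])
```

```text
[ 501.06231909 -115.45638368  105.51571617] [-0.48269501 -0.06159136  0.53667201]
```

View pics/side2.png

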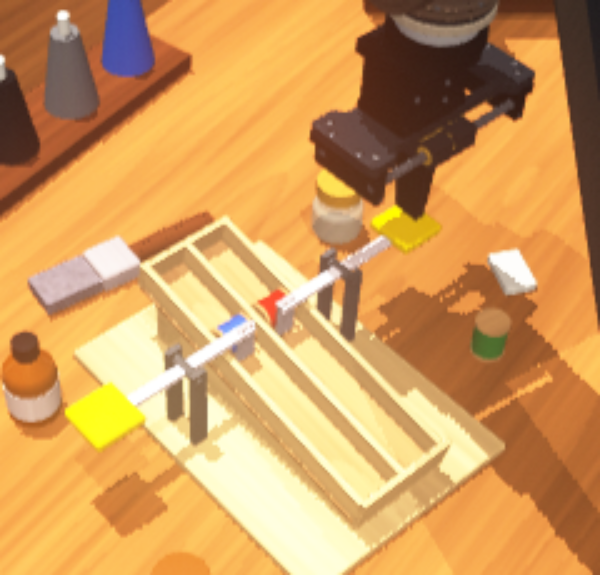

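View pics/top2.png

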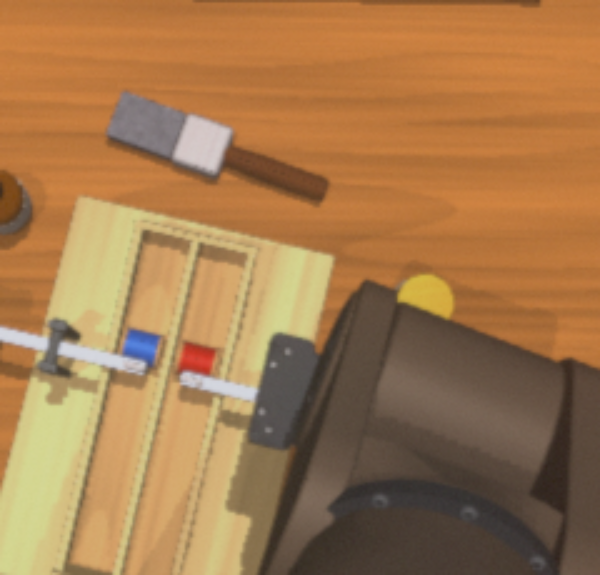

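The closed fingertips sit over the paddle centre, and the body is well clear of the lever and posts. I'll press gradually.

>>> {"name": "step_arm", "arguments": {"steps": [[0.1, 0, 0, 0], [0.15, 0, 0, 0], [0.15, 0, 0, 0], [0.15, 0, 0, 0], [0.15, 0, 0, 0], [0.1, 0, 0, 0], [0.06, 0, 0, 0], [0, 0, 0, 0]]}}

```text
t: 4.38
eef_pos: [500.6, -115.3, 61.4]
tcp_rot: [0.264, 1.571, -3.096]
ft_force: [-0.5, 0.4, 6.4]
opening: 0.002
```

Run:
```python
from h import *
for n in('side',):
    im=read_camera(n);cv2.imwrite(f'pics/{n}3.png',cv2.resize(im[100:330,180:420,::-1],None,fx=2.5,fy=2.5))
st=state();print(st['eef_pos'],st['ft_force'])
```

```text
[ 500.60073359 -115.26758755   61.46940047] [0.37574962 0.07822148 4.62672254]
```

View pics/side3.png

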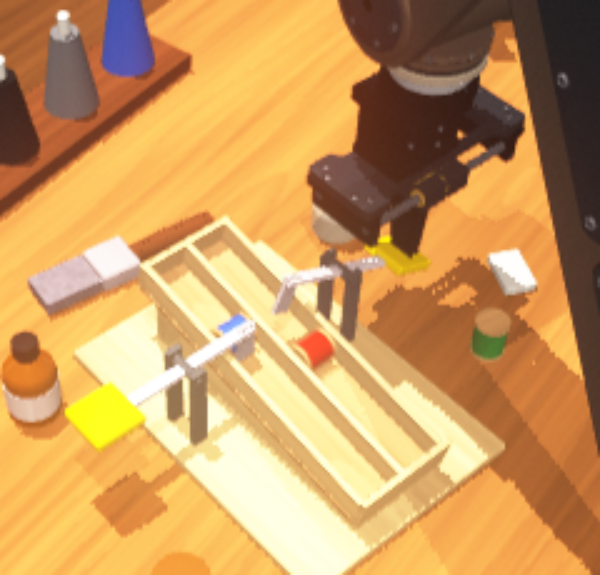

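The paddle is down, the right gate is lifted, and the red spool is already past it at crop (313,348) and rolling. I'll hold for another second.

>>> {"name": "step_arm", "arguments": {"steps": [[0, 0, 0, 0], [0, 0, 0, 0], [0, 0, 0, 0], [0, 0, 0, 0], [0, 0, 0, 0], [0, 0, 0, 0], [0, 0, 0, 0], [0, 0, 0, 0]]}}

```text
t: 5.42
eef_pos: [500.6, -115.3, 61.6]
tcp_rot: [1.203, 1.571, -2.158]
ft_force: [0.0, 1.0, 4.7]
opening: 0.005
```

Run:
```python
from h import *
for n in('side',):
    im=read_camera(n);cv2.imwrite(f'pics/{n}4.png',cv2.resize(im[100:330,180:420,::-1],None,fx=2.5,fy=2.5))
```

```text
(no output)
```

View pics/side4.png

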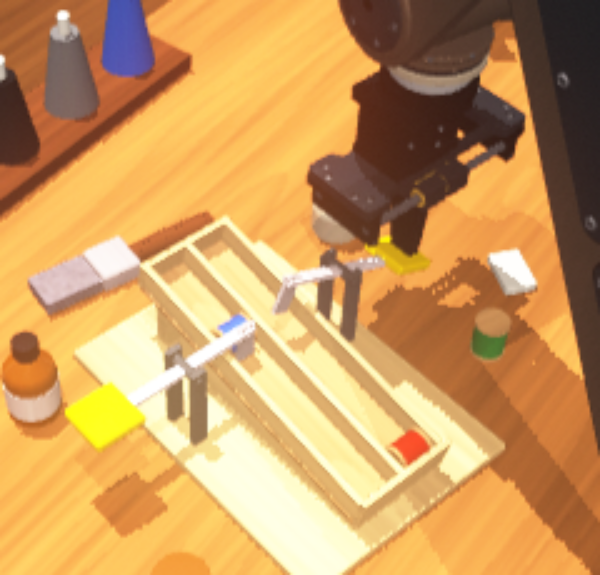

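The red spool is at the lower end, at crop (408,447). I'll raise the tool smoothly, letting the paddle follow it up, and then move clear.

>>> {"name": "step_arm", "arguments": {"steps": [[-0.1, 0, 0, 0], [-0.15, 0, 0, 0], [-0.15, 0, 0, 0], [-0.15, 0, 0, 0], [-0.15, 0, 0, 0], [-0.15, 0, 0, 0], [-0.3, 0, 0, 0], [-0.5, 0, 0, 0], [-0.6, 0, 0, 0], [-0.6, 0, 0, 0], [-0.4, 0, 0, 0], [0, 0.6, 0, 0], [0, 0.6, 0, 0], [0, 0.6, 0, 0], [0, 0.6, 0, 0], [0, 0, 0, 0], [0, 0, 0, 0], [0, 0, 0, 0], [0, 0, 0, 0]]}}

```text
t: 7.85
eef_pos: [474.8, -231.8, 224.3]
tcp_rot: [2.618, 1.571, -0.741]
ft_force: [-0.3, 0.5, 0.4]
opening: 0.004
```

```bash
python3 - <<'E'
from h import *
for n in('side','top'):
    im=read_camera(n);cv2.imwrite(f'pics/{n}5.png',im[:,:,::-1])
    print(n,blobs(im,(26,200,150),(34,255,255),200))
st=state();print(st['eef_pos'],st['ft_force'],st['t'])
E
python3 -c "
import cv2
cv2.imwrite('pics/side5c.png',cv2.resize(cv2.imread('pics/side5.png')[100:330,180:420],None,fx=2.5,fy=2.5))"
```

```text
side [([342.0, 189.1], 303), ([221.2, 265.5], 447)]
top [([160.2, 228.1], 567), ([329.9, 269.2], 575)]
[ 474.7016744  -232.0047111   224.19116475] [-0.5061765   0.92072956 -0.35009615] 7.95
```

View pics/side5c.png

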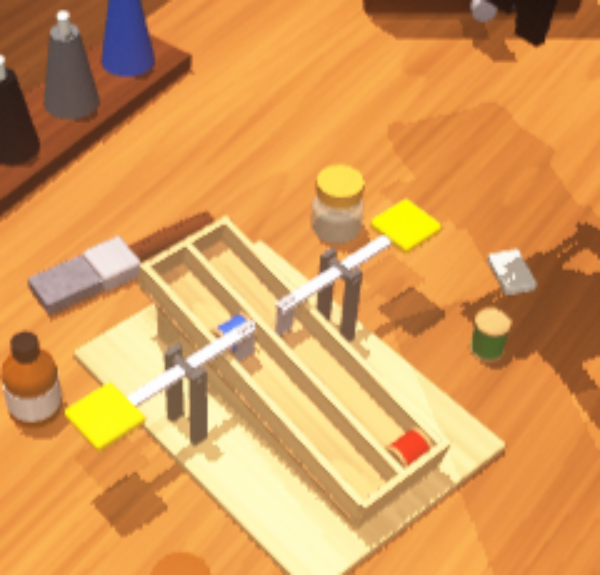

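View pics/top5.png

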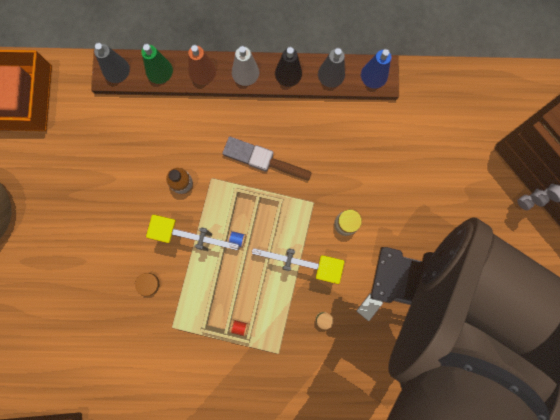

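The red spool rests in the pocket at top-view (239,328). Both paddles are back at their starting pixels, the blue spool is still at (237,240), and the bystanders haven't moved.

```bash
python3 -c "
from cell import *
print(job_done())"
```

```text
the job is handed in; nothing more can be done
None
```

The red spool is in the pick-up pocket and its gate is shut again; I handed the job in at about 8 s of the 35 s allowed.

- **What I did:** The red spool was in the right lane. I pressed the right paddle with the closed fingertips down to about z = 61 mm, reading 5–6 N. I held it there until the spool had rolled through to the lower end. I then let the paddle come up with the tool and moved clear.
- **Last checks:** After the release, both paddles were within about 0.2 px of where they started in both views. The red spool was at rest at the lower end. The blue spool, its lever and the bystanders looked unmoved by eye, and the measured force was at noise level, so the robot was touching nothing.
- **Disagreement:** Triangulating the paddle heights from the two cameras gave about 90 mm instead of the stated 93 mm. That is about what the calibration allows and did not affect the press. No check failed.

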